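# Release the ratchet, lower the tilted board holder and lock it flat

### The arm

A 6-joint arm with a two-finger parallel gripper is mounted at the origin on a cart in front of the work surface, level with it; the furniture and walls round the work are solid. World frame = base frame: x ahead of the robot, y to its left, z up, the work surface at z = 0. Lengths are in m, angles in rad, forces in N, time in s.
With the tool pointing down it reaches from about 0.325 to 0.775 m from the base axis. Payload 9.3 kg.
Tool frame: the origin (TCP) lies on the centre line of the jaws, within the pads' length; the fingertips stand 22 mm ahead of it and the grasp point (between the pads) lies 3 mm ahead of it; z points along the fingers, y is the line along which they close (so a half turn about z gives the same grasp; the last joint's range is limited). The gripper opens to 85 mm and grips with 20 to 120 N. Pads are 22 mm wide; open, the fingers measure 114 mm over their backs; the gripper's body (76 mm by 85 mm) begins 54 mm behind the grasp point. The pads swing forward as they close: fully open they stand 13 mm farther back than shut.
Start: joints at [-1.356, 0.259, 0.021, 1.334, 0, 1.418], TCP at [0.198, -0.513, 0.224] pointing down, gripper open.
Joint ranges: [-3.04, 3.04], [-0.91, 1.82], [-1.04, 1.36], [-1.92, 1.95], [-1.52, 1.45], [-3.14, 3.14]. Speed limits (rad/s): [2.22, 2.22, 2.79, 3.14, 3.14, 3.14].

### API

Orientations are given as a rotation vector (axis times angle).
In Python, from rig import env gives the robot as it stands.
- The arm moves only by the shell command python3 -m inch 'ROWS' [FORCE]. ROWS is a JSON object of lists of equal length, an entry for each row: "angular": the turn, a rotation vector about the tool's x, y, z in degrees, a list of three; "delta_pos": the shift along the tool's x, y, z in cm, a list of three; "grip": the closure in counts, from 0 (fully open) to 255 (shut). In form: {"angular": [[ax, ay, az], ...], "delta_pos": [[tx, ty, tz], ...], "grip": [grip, ...]}. A call has exactly 8 rows; each row is the pose to reach, as a shift and turn from the pose commanded when the call began, along the tool's axes at that moment; what a row does not reach only later rows make up. A row lasts 1/8 s, in which the tool goes at most 62.5 mm and 10.7 degrees, less where a joint would pass 70% of its speed; a pose out of reach is approached as far as the arm can. A call with a gripper value outside its range is refused whole. The fingers move at their own pace and stop on an object; FORCE is the grip in N (left out, the last holds). Time passes only in rows, so rows that repeat a pose let the fingers close, or fill a call up. It gives the time, the measured TCP pose, the force and the opening at its end, in the units of the state.
- env.get_obs(): the state, without advancing time (a new reading comes with each control period).
- env.capture(name): name is "scene" or "top" or "wrist"; returns the picture (400x640x3 uint8, blue, green, red); there is no depth.
- env.calibration(name): a dict with "fx", "fy", "cx", "cy" (pixels), "R" (3x3) and "t" (3): a world point X has camera coordinates R X + t. Camera axes: x right, y down, z forward; pixel columns grow to the right and rows downward; lengths in m; the calibration is good to about 2 mm. The wrist camera is an equidistant fisheye: a pixel r from the principal point sees the ray r / f radians off the axis. A picture is of the moment at which its call begins: read the wrist's pose just before it. calibration takes no time and is no camera call; for the wrist camera it gives the pose at the moment of the call.
- env.finish_job(): hands the job in, once; it reports no verdict.
The state is a dict: "t": time; "joint_pos": joint angles; "qvel": joint speeds; "joint_torque": joint torques, N m; "ee_pos": TCP position; "ee_rot": TCP orientation; "force": force on the tool from outside, world axes, zero at the start; "moment": the same for the moment, N m; "gripper_width": opening from 0.0 (shut) to 1.0 (fully open).
Only numpy, scipy, OpenCV 4.12 (cv2) and the standard library are available. Lean on these libraries where they do the work, as an engineer would, in place of code of your own. Each camera call takes 0.05 s, during which the arm holds its last target. There are 200 camera calls.

### The job

The small circuit board on the blue-footed tilting holder is to be soldered next, so its frame, which now stands propped up at a slope by the ratchet, has to lie flat and locked. Press down the red end of the pawl until it snaps over and its toe stays clear of the toothed sector, push the frame's free end down until the frame lies flat on its stop, then press down the black end of the pawl so that its toe drops fully into the deep lock notch and stays there. Only press and push: lift nothing, do not touch the circuit board, and leave the loose things around the holder where they are.

Things in the scene. Friction and masses are not known exactly. Their poses are not given: they have to be found in the camera images.
- stand: the holder's foot, fixed to the bench: blue eight-sided plate about 140 x 98 mm, 14 mm high, with two aluminium cheeks. Origin on the bench under it; plate reaches 70 mm both ways along x, -40 to +58 mm along y. x axis: level, from the hinge towards the frame's free end (roughly to the robot's left). y axis: to the ratchet side with sector and pawl (towards the robot). z up. Place and heading (by 24 degrees) vary
- hinge_axis (a point): point on the frame's level hinge axis, in the middle of the frame's width, 46 mm above the bench and 55 mm behind the stand's origin along its x axis; axes like the stand's. The frame turns about the stand's y direction through this point
- frame (a joint): frame angle in rad: 0 = flat and level on its stop (a rubber-capped post), larger = free end raised; starts at 0.36 to 0.62, hinge ends at 0.76. The hinge is stiff: the frame stays where it is left even with the pawl free; pushing the free end down takes about 6 N. With the pawl in the teeth it goes down by at most one tooth (0.13 rad) and is then blocked
- frame_edge (a point): middle of the top of the frame's free end rail, the place to push: a level bar 70 mm long (along the stand's y), 16 mm wide, with a black rubber strip 56 x 14 mm. 125 mm from the hinge axis and 8 mm above the frame's middle plane; 54 mm above the bench when flat, up to 126 mm when raised. Its z axis is the frame's normal, x points away from the hinge
- board: green circuit board, 46 x 70 mm, parts to 11 mm high, held in the frame between two black clamp bars; origin at the middle of its underside. Its edge nearest the free end is 30 mm from the middle of the end rail. Not to be touched
- pawl (a joint): pawl angle in rad: 0 = toe fully down in the deep lock notch (possible only with the frame flat); 0.10 to 0.2 = toe among the ordinary teeth, as at the start; 0.46 = red end fully down, toe clear of the sector. An over-centre spring throws it either way from 0.27: once pressed past that it goes on by itself and stays. Takes about 5 N on a pad
- pawl_release (a point): middle of the top of the red ribbed pad, 16 x 23 mm, at the pawl's release end, towards the frame's free end, 44 mm from the pivot; 118 to 122 mm above the bench at the start. Pressed below 114 mm the pawl snaps over by itself to its end, where the pad is 105 mm above the bench. Nothing is above it; the raised frame is 16 mm beside it
- pawl_toe (a point): middle of the top of the black ribbed pad, 16 x 23 mm, over the pawl's toe, on the hinge side of the pivot and 44 mm from it; 142 mm above the bench when the pawl is free. Pressed below 136 mm the pawl snaps back by itself towards the sector; 125 mm when the toe is in the lock notch
- tape_roll: brown tape roll, 53 mm across, 19 mm high, lying loose; leave it
- glue_bottle: white glue bottle with red tip, 29 mm across, 86 mm high, loose; leave it
- part_bin_3: empty black parts bin, 89 x 72 x 36 mm, loose; leave it
- transformer: black and yellow transformer, 34 x 34 x 29 mm, loose; leave it
- tweezers_2: black tweezers, 122 mm long, lying loose; leave them
- loupe: black eye loupe, 36 mm across, 30 mm high, loose; leave it
- connector_1: small cream connector, 11 x 29 x 10 mm, lying loose near the frame's free end, about 25 mm beyond the rail; leave it
- cap_can_2: black can capacitor, 18 mm across, 28 mm high, standing loose near the frame's free end, about 35 mm beyond the rail; leave it
- lamp_post (a point): middle of the black upright post of the magnifier lamp, fixed on the bench to the right of the holder: 24 mm thick, 540 mm high, on a round foot 110 mm across and 52 mm high. An obstacle: an arm that comes from the right must swing past it drawn in close to its base, or over it

How it is judged:
On the way, in this order (a step that is already met when the one before it is completed fails the run):
1. the pawl is snapped over, its toe clear of the sector, while the frame is still raised (value of joint pawl above 0.4 rad and value of joint frame above 0.25 rad), for 0.2 s.
2. the frame lies flat on its stop with the pawl still free (value of joint frame below 0.03 rad and value of joint pawl above 0.4 rad), for 0.2 s.
At the end, for the whole second after the job is handed in: the frame is flat (within 0.04 rad of its stop) and at rest, and the pawl's toe is fully in the lock notch (pawl angle below 0.04 rad) (value of joint each of pawl, frame below 0.04 rad and velocity of joint frame below 0.05 rad/s); the robot touches nothing.
It fails at once if the circuit board was touched (contact force between any of the fingers, the arm and board above 1 N).
It fails at once if the frame was lifted instead of lowered (value of joint frame above 0.7 rad).
It fails at once if a loose thing beside the holder was picked up or pushed away (distance of any of tape_roll, glue_bottle, part_bin_3, transformer, tweezers_2, loupe, connector_1, cap_can_2 from where it was at the start of the episode above 0.03 m).
It also fails if it takes over 48 s, if anything falls off the work surface, if the arm or the gripper's body presses on something with over 40 N, if the wrist force passes 120 N, or if a joint passes its speed limit or range.

## Working session

There is one attempt and no reset: what is moved stays moved. The work goes in short steps, Python scripts to look and compute and a shell command to move; the robot and the scene stay as the last step left them, time stands still between calls to the robot, and variables do not carry over. Pictures are saved under pics/ and viewed, on a budget of 10 in all, crops included, one or two more only if the job needs it, and the job is handed in when it is done.

```bash
mkdir -p pics; ls; python3 - <<'E'
from rig import env
import cv2,json,numpy as np
for n in("scene","top"):
    im=env.capture(n); cv2.imwrite(f"pics/{n}0.png",im)
    c=env.calibration(n); print(n,{k:np.round(v,4).tolist() for k,v in c.items()})
print(env.get_obs())
E
```

```text
pics
scene {'fx': 492.4632, 'fy': 492.4632, 'cx': 312.0845, 'cy': 204.0519, 'R': [[-0.6187, -0.7855, 0.011], [-0.4948, 0.3787, -0.7821], [0.6102, -0.4894, -0.623]], 't': [0.5193, 0.3341, 1.0792]}
top {'fx': 465.8978, 'fy': 465.8978, 'cx': 326.4921, 'cy': 196.6633, 'R': [[0.0143, -0.9997, -0.0185], [-0.9883, -0.0113, -0.152], [0.1518, 0.0205, -0.9882]], 't': [0.2417, 0.5601, 1.3085]}
{'t': 0.1, 'joint_pos': array([-1.35559784e+00,  2.59181955e-01,  2.08154666e-02,  1.33369860e+00,
       -1.25973321e-05,  1.41815333e+00]), 'qvel': array([-0.00048529, -0.00078037,  0.00315109, -0.00057785,  0.00035541,
       -0.00105687]), 'joint_torque': array([ 5.89475370e-03, -5.56691194e+01,  3.45071089e+01,  1.15508484e-02,
       -8.75777096e-05, -1.38666371e-05]), 'ee_pos': array([ 0.19769364, -0.51295665,  0.22329287]), 'ee_rot': array([-3.08736083e+00, -5.74320159e-01,  8.20702848e-05]), 'force': array([0.32727223, 0.42478372, 1.21305762]), 'moment': array([-0.0451833 , -0.00342081,  0.0319768 ]), 'gripper_width': 1.0032722527854832}
```

View pics/scene0.png

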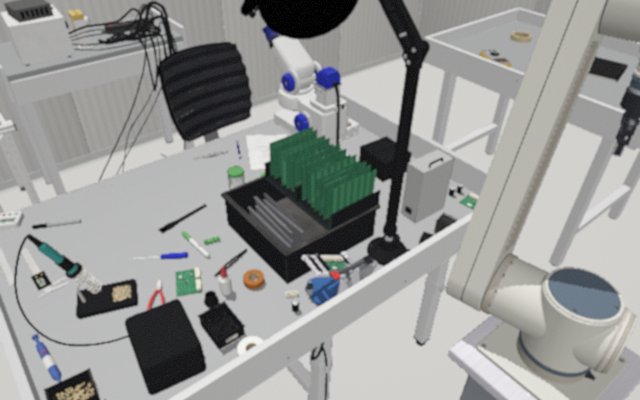

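View pics/top0.png

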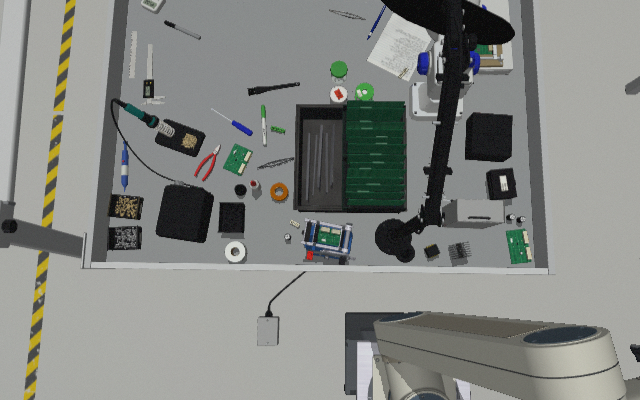

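The top view shows the holder at about (328,238), with the red pad near (309,256). The lamp foot is at (393,237), and the arm is lower right. I'll enlarge both views around the holder.

```bash
cat > h.py <<'E'
import numpy as np,cv2
from rig import env
def ray(n,u,v,c=None):
    c=c or env.calibration(n);R=np.array(c['R']);t=np.array(c['t'])
    a=np.array([(u-c['cx'])/c['fx'],(v-c['cy'])/c['fy']])
    if n=='wrist':
        th=np.hypot(*a);d=np.r_[np.sin(th)*a/max(th,1e-9),np.cos(th)]
    else: d=np.r_[a,1]
    return -R.T@t,R.T@d
def at(n,u,v,z,c=None):
    o,d=ray(n,u,v,c);return o+d*(z-o[2])/d[2]
def proj(n,X,c=None):
    c=c or env.calibration(n);p=np.array(c['R'])@X+np.array(c['t'])
    if n=='wrist':
        r=np.hypot(p[0],p[1]);th=np.arctan2(r,p[2]);a=p[:2]/r*th
    else:a=p[:2]/p[2]
    return a*[c['fx'],c['fy']]+[c['cx'],c['cy']]
E
python3 - <<'E'
from h import *
a=cv2.imread('pics/top0.png')[205:275,270:370]; b=cv2.imread('pics/scene0.png')[255:315,275:375]
f=lambda i:cv2.resize(i,None,fx=8,fy=8,interpolation=cv2.INTER_CUBIC)
cv2.imwrite('pics/c1.png',f(a));
for p in[(309,256,.12),(328,237,.07),(393,237,.05),(345,270,0)]:print(p,at('top',*p))
E
```

```text
(309, 256, 0.12) [0.38336892 0.29211672 0.12      ]
(328, 237, 0.07) [0.438401   0.24248868 0.07      ]
(393, 237, 0.05) [0.44213933 0.05762468 0.05      ]
(345, 270, 0) [0.34714778 0.19248265 0.        ]
```

View pics/c1.png

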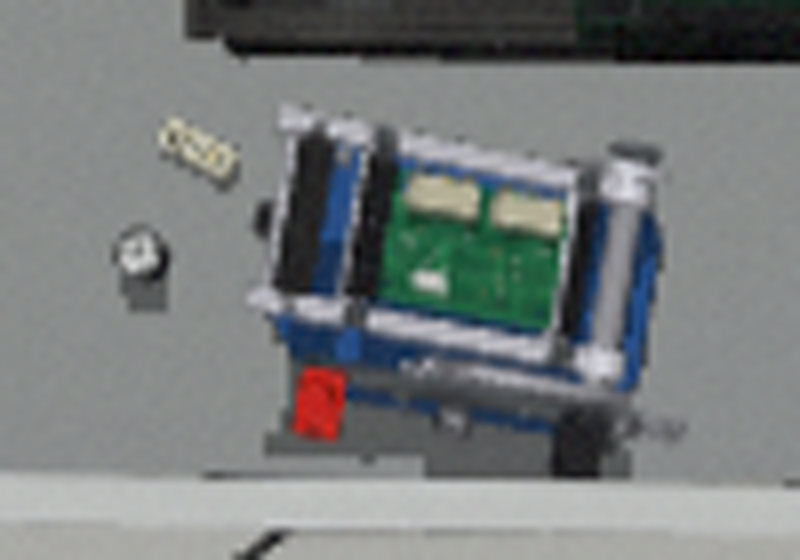

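The enlarged top view shows these points:

| Point | Crop pixel | Full-image pixel |
|---|---|---|
| Red pad | (319,405) | (309.9,255.6) |
| Black pad | (577,442) | (342.1,260.3) |
| Rail strip | (306,215) | (308.2,231.9) |

```bash
python3 - <<'E'
from h import *
from scipy.spatial.transform import Rotation as Ro
P=lambda x,y,z:at('top',270+x/8,205+y/8,z)
r=P(319,405,.12);b=P(577,442,.131);e=P(306,215,.1);h=P(610,270,.05)
print('red',r,'black',b,'d',np.linalg.norm(r-b),'rail',e,'hinge',h)
x=(r-b)[:2];print('heading pawl',np.degrees(np.arctan2(x[1],x[0])),'rail dir',(P(325,130,.1)-P(285,290,.1)))
x=(e-h)[:2];print('heading frame',np.degrees(np.arctan2(x[1],x[0])),np.hypot(*x))
o=env.get_obs();print(Ro.from_rotvec(o['ee_rot']).as_matrix().round(3),o['ee_pos'])
for n,p in(('red',r),('black',b),('rail',e)):print(n,proj('scene',p))
E
```

```text
red [0.38440295 0.28977953 0.12      ] black [0.373088   0.20305923 0.131     ] d 0.08814441323780771 rail [0.44980789 0.29662708 0.1       ] hinge [0.4354189  0.19068257 0.05      ]
heading pawl 82.56624560849768 rail dir [ 0.05531597 -0.0126761   0.        ]
heading frame 82.26562603642603 0.1069171745217117
[[ 0.933  0.36  -0.   ]
 [ 0.36  -0.933  0.001]
 [ 0.    -0.001 -1.   ]] [ 0.19769364 -0.51295665  0.22329287]
red [336.83377549 275.79343463]
black [369.11626099 258.28423277]
rail [315.98223529 266.65641645]
```

The measurements agree with the given sizes: pad spacing 88 mm, heading about 81°, frame angle about 0.5 rad. I'll shut the gripper, draw the arm in to r≈0.345 m and start swinging past the post.

```bash
python3 -m inch '{"angular":[[0,0,-10],[0,0,-20],[0,0,-30],[0,0,-40],[0,0,-50],[0,0,-60],[0,0,-70],[0,0,-80]],"delta_pos":[[0,-5.1,0],[0,-10.2,0],[0,-15.4,0],[0,-20.5,0],[5.3,-20.9,0],[11.2,-22.3,0],[16.7,-24.8,0],[21.7,-28.1,0]],"grip":[255,255,255,255,255,255,255,255]}' 
python3 -c "
from h import *
from scipy.spatial.transform import Rotation as Ro
o=env.get_obs();p=o['ee_pos'];R=Ro.from_rotvec(o['ee_rot']).as_matrix();print(o['joint_pos'].round(3),R.round(3))
for a in range(-30,40,10):
  w=.345*np.array([np.cos(a/57.3),np.sin(a/57.3),0]);w[2]=p[2];print(a,(R.T@(w-p)*100).round(1))
"
```

```text
t: 1.1
ee_pos: [0.3003, -0.1716, 0.2238]
ee_rot: [1.99, 2.43, 0.0]
force: [0.7, -2.0, -0.1]
gripper_width: 0.002
[-0.763 -0.095 -0.375  1.291  0.     0.609] [[-0.197  0.98   0.   ]
 [ 0.98   0.197 -0.   ]
 [-0.     0.    -1.   ]]
-30 [-0.1 -0.2 -0. ]
-20 [4.8 3.4 0. ]
-10 [10.2  6.1  0. ]
0 [15.9  7.8 -0. ]
10 [21.9  8.4 -0. ]
20 [27.9  8.1 -0. ]
30 [33.8  6.6 -0. ]
```

```bash
python3 -m inch '{"angular":[[0,0,-9],[0,0,-18],[0,0,-27],[0,0,-36],[0,0,-45],[0,0,-54],[0,0,-63],[0,0,-70]],"delta_pos":[[4.8,3.4,0],[10.2,6.1,0],[15.9,7.8,0],[21.9,8.4,0],[27.9,8.1,0],[33.8,6.6,0],[36.6,5.6,0],[39.0,10.0,0]],"grip":[255,255,255,255,255,255,255,255]}' 
cat > s.py <<'E'
from h import *
from scipy.spatial.transform import Rotation as Ro
import sys
def show(name,box,f):
    c=env.calibration('wrist');im=env.capture('wrist')
    x0,y0,x1,y1=box;cv2.imwrite('pics/'+name,cv2.resize(im[y0:y1,x0:x1],None,fx=f,fy=f,interpolation=cv2.INTER_CUBIC))
    np.save('c.npy',c,allow_pickle=True);return c
def go(*w):
    o=env.get_obs();p=o['ee_pos'];R=Ro.from_rotvec(o['ee_rot']).as_matrix()
    print('toolx az',np.degrees(np.arctan2(R[1,0],R[0,0])).round(1),'z',R[:,2].round(3),'p',p.round(4))
    for q in w:print((R.T@(np.array(q)-p)*100).round(2))
E
python3 -c "
from s import *
c=show('w1.png',(0,0,640,400),1.25)
go([.384,.290,.16])
for q in([.384,.290,.12],[.373,.203,.131],[.449,.296,.112]):print(proj('wrist',np.array(q),c))"
```

```text
t: 2.1
ee_pos: [0.3201, 0.2301, 0.2246]
ee_rot: [0.232, 3.132, 0.001]
force: [1.7, -1.0, 0.2]
gripper_width: -0.001
toolx az 171.8 z [ 0.003  0.002 -1.   ] p [0.3263 0.2331 0.2237]
[-4.88  6.44  6.4 ]
[392.6709708  253.67703622]
[297.33904346 262.26110037]
[399.142704   303.36223079]
```

View pics/w1.png

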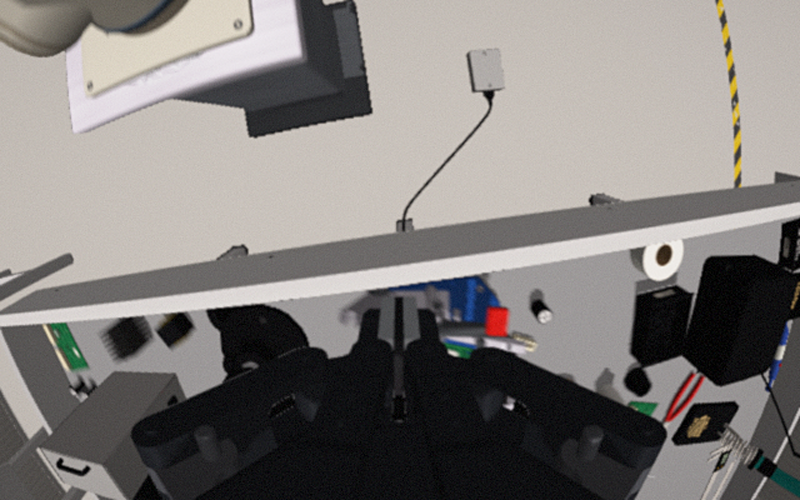

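The wrist view shows the red pad at (497,321), which is (397.6,256.8) in the full image. That is about 5 px from the prediction. The view is clear, and the fingers are shut at lower centre.

```bash
python3 -c "
from s import *
c=np.load('c.npy',allow_pickle=True).item()
print(at('wrist',397.6,256.8,.12,c),-np.array(c['R']).T@c['t'])"
python3 -m inch '{"angular":[[0,0,0],[0,0,0],[0,0,0],[0,0,0],[0,0,0],[0,0,0],[0,0,0],[0,0,0]],"delta_pos":[[-2.5,3.3,1.5],[-5,6.5,3],[-5,6.5,3],[-5,6.5,3],[-5,6.5,3],[-5,6.5,3],[-5,6.5,3],[-5,6.5,3]],"grip":[255,255,255,255,255,255,255,255]}' 
python3 -c "
from s import *
c=show('w2.png',(220,180,480,350),3)
go([.384,.290,.16])
for q in([.384,.290,.12],[.373,.203,.131],[.449,.296,.112]):print((proj('wrist',np.array(q),c)-[220,180])*3)
p=env.get_obs()['ee_pos'];print('tip',(proj('wrist',p-[0,0,.022],c)-[220,180])*3)"
```

```text
[0.38817258 0.2945661  0.12      ] [0.24801174 0.24057484 0.3739877 ]
t: 3.15
ee_pos: [0.3819, 0.2853, 0.1941]
ee_rot: [0.245, 3.132, 0.0]
force: [0.2, 0.4, -0.3]
gripper_width: 0.004
toolx az 171.1 z [ 0.  0. -1.] p [0.3819 0.2853 0.194 ]
[-0.14  0.49  3.4 ]
[316.39296663  90.91206524]
[-29.44057089 113.2796004 ]
[369.90847288 290.52898247]
tip [297.31895716 166.2241106 ]
```

View pics/w2.png

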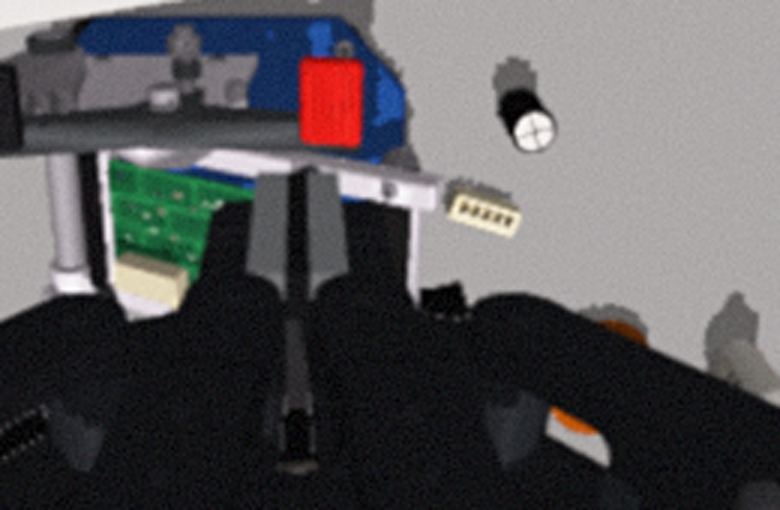

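The red pad is centred at (332,102) in the crop, which is (330.7,214) in the full image. The fingertips are at (297,170), as predicted.

```bash
python3 -c "
from s import *
c=np.load('c.npy',allow_pickle=True).item()
r=at('wrist',220+332/3,180+102/3,.12,c);print(r,at('wrist',220+332/3,180+102/3,.13,c))
go([r[0],r[1],.144],[r[0],r[1],.132])"
```

```text
[0.38756471 0.29348031 0.12      ] [0.38409356 0.29360741 0.13      ]
toolx az 171.1 z [ 0.  0. -1.] p [0.3819 0.2853 0.194 ]
[-0.43  0.89  5.  ]
[-0.43  0.89  6.2 ]
```

```bash
python3 -m inch '{"angular":[[0,0,0],[0,0,0],[0,0,0],[0,0,0],[0,0,0],[0,0,0],[0,0,0],[0,0,0]],"delta_pos":[[-0.3,0.85,2],[-0.3,0.85,4],[-0.3,0.85,5],[-0.3,0.85,5.4],[-0.3,0.85,5.8],[-0.3,0.85,6.2],[-0.3,0.85,6.6],[-0.3,0.85,6.7]],"grip":[255,255,255,255,255,255,255,255]}' 
python3 -m inch '{"angular":[[0,0,0],[0,0,0],[0,0,0],[0,0,0],[0,0,0],[0,0,0],[0,0,0],[0,0,0]],"delta_pos":[[0,0,0],[0,0,-1],[0,0,-3],[0,0,-5],[0,0,-6],[0,0,-6],[0,0,-6],[0,0,-6]],"grip":[255,255,255,255,255,255,255,255]}' 
python3 -c "
from s import *
c=show('w3.png',(220,180,480,350),3)
go()
for q in([.386,.293,.105],[.375,.206,.142],[.449,.296,.112]):print((proj('wrist',np.array(q),c)-[220,180])*3)"
```

```text
t: 4.2
ee_pos: [0.3861, 0.2933, 0.1267]
ee_rot: [-0.244, -3.132, 0.0]
force: [0.1, -0.8, 0.5]
gripper_width: 0.001
t: 5.2
ee_pos: [0.3859, 0.2932, 0.1862]
ee_rot: [-0.244, -3.131, 0.001]
force: [-0.4, -0.3, 0.2]
gripper_width: 0.002
toolx az 171.1 z [-0.001 -0.    -1.   ] p [0.386  0.2932 0.1863]
[296.35945093  78.06728117]
[-74.88790814 134.69284563]
[342.31839226 297.10222354]
```

View pics/w3.png

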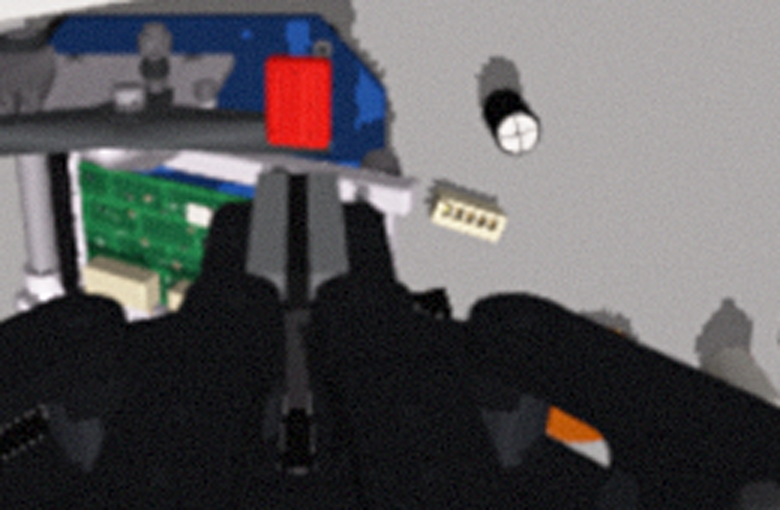

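The force stayed near zero, and the red pad's apparent size and position don't clearly show a snap. I'll compare the red blob in the fixed cameras before and after the press.

```bash
python3 -c "
from s import *
o=[]
for n,(x,y) in(('top',(310,256)),('scene',(336,276))):
  ims=[cv2.imread(f'pics/{n}0.png'),env.capture(n)];cv2.imwrite(f'pics/{n}1.png',ims[1])
  for im in ims:
    a=im[y-20:y+20,x-25:x+25].astype(int);m=(a[...,2]-np.maximum(a[...,0],a[...,1]))>60
    v,u=np.nonzero(m);print(n,len(u),u.mean()+x-25,v.mean()+y-20)
    o.append(cv2.resize(im[y-25:y+25,x-30:x+40],None,fx=5.7,fy=5.7,interpolation=cv2.INTER_CUBIC))
cv2.imwrite('pics/cmp.png',np.vstack([np.hstack(o[:2]),np.hstack(o[2:])]))
for z in(.105,.12):
  for n in('top','scene'):print(z,n,proj(n,np.array([.386,.293,z])))
c=np.load('c.npy',allow_pickle=True).item()
for z in(.105,.12):print(at('wrist',220+299/3,180+102/3,z,c))
"
```

```text
top 49 309.53061224489795 254.77551020408163
top 0 nan nan
scene 59 334.8474576271186 274.3050847457627
scene 59 334.8474576271186 274.3050847457627
0.105 top [309.00159065 255.16631391]
0.105 scene [334.9979721  280.64191348]
0.12 top [308.6918054  255.01080275]
0.12 scene [335.26745196 276.02570038]
[0.39261502 0.29265854 0.105     ]
[0.38752062 0.29341591 0.12      ]<string>:8: RuntimeWarning: Mean of empty slice.
  ret = ret.dtype.type(ret / rcount)
```

View pics/cmp.png

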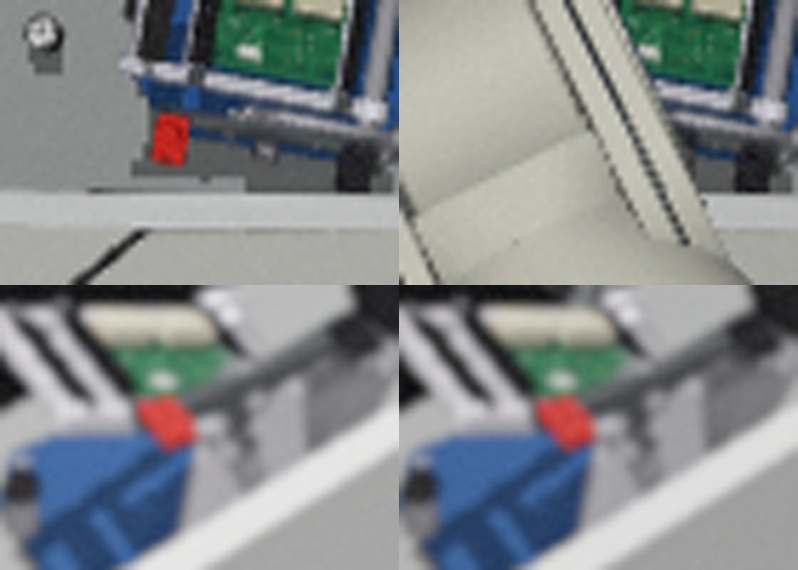

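The two scene crops look identical and the gripper isn't in the second one, although it should be. I'll check whether the scene picture is stale.

```bash
python3 -c "
from s import *
for n in('scene','top'):
  a=cv2.imread(f'pics/{n}0.png');b=cv2.imread(f'pics/{n}1.png');c=env.capture(n)
  print(n,cv2.absdiff(a,b).mean(),cv2.absdiff(c,b).mean(),cv2.absdiff(a,c).mean())
print(env.get_obs()['t'],env.get_obs()['ee_pos'],proj('scene',np.array([.386,.293,.165])))
cv2.imwrite('pics/scene2.png',cv2.resize(env.capture('scene')[150:350,200:500],None,fx=2.6,fy=2.6,interpolation=cv2.INTER_CUBIC))
"
```

```text
scene 17.387091145833335 1.2376002604166667 17.385975260416668
top 8.88448046875 1.9467174479166667 8.88303125
5.45 [0.38611442 0.29333534 0.18666952] [336.10417326 261.69259279]
```

View pics/scene2.png

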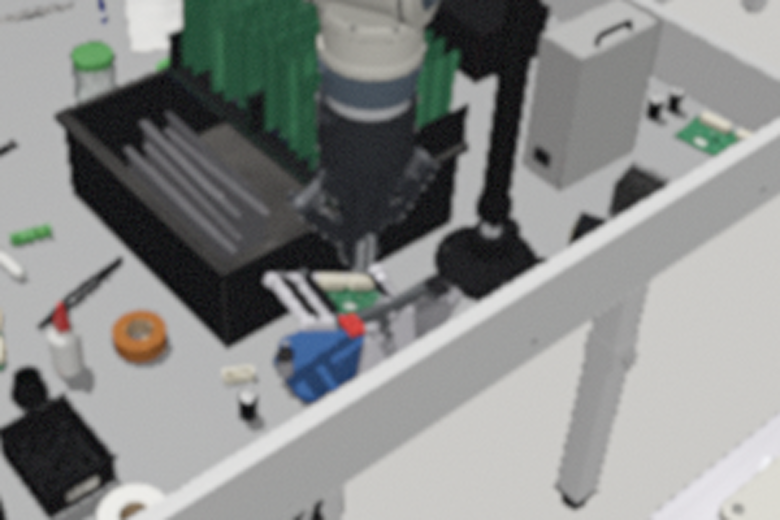

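The gripper is visible, with its tip at crop (362,264), full (339,251.5). The red pad is still up. The tip sits about 11 px above its predicted position, so I'll check the geometry.

```bash
python3 -c "
from s import *
c=np.load('c.npy',allow_pickle=True).item();p=env.get_obs()['ee_pos']
for d in(-.02,0,.022):
  print(d,'scene crop',(proj('scene',p-[0,0,d])-[200,150])*2.6,'w3',(proj('wrist',p-[0,0,d],c)-[220,180])*3)
for s in range(-30,31,10):
  q=p+[s/1e3,0,-.022];print(s,(proj('scene',q)-[200,150])*2.6,(proj('wrist',q,c)-[220,180])*3)
a=[ray('scene',200+362/2.6,150+264/2.6),ray('wrist',220+297/3,180+172/3,c)]
o1,d1=a[0];o2,d2=a[1];A=np.c_[d1,-d2];s=np.linalg.lstsq(A,o2-o1,rcond=None)[0]
print('tip',o1+s[0]*d1,o2+s[1]*d2,p)
a=[ray('scene',334.85,274.3),ray('wrist',220+299/3,180+102/3,c)]
o1,d1=a[0];o2,d2=a[1];A=np.c_[d1,-d2];s=np.linalg.lstsq(A,o2-o1,rcond=None)[0]
print('red',o1+s[0]*d1,o2+s[1]*d2)
"
```

```text
-0.02 scene crop [355.55387843 254.06057074] w3 [298.46288603 272.00247332]
0 scene crop [354.52898148 271.70584214] w3 [298.22976558 216.90130238]
0.022 scene crop [353.42919919 290.64038667] w3 [298.02260838 168.60173862]
-30 [377.13752877 311.35123379] [273.49002823  24.37530124]
-20 [369.1434555  304.36786414] [281.91518474  74.09800334]
-10 [361.2412033  297.46470646] [290.10386234 122.23259495]
0 [353.42919919 290.64038667] [298.02260838 168.60173862]
10 [345.70590593 283.89356186] [305.6460318  213.07673621]
20 [338.06982098 277.22291948] [312.95647515 255.57466611]
30 [330.51947556 270.62717644] [319.94334764 296.05369188]
tip [0.37301454 0.29781399 0.20830782] [0.36904719 0.29576888 0.20675772] [0.38619531 0.29330402 0.18674897]
red [0.38639161 0.29419892 0.12598967] [0.3855724  0.29370555 0.12573636]
```

Both cameras put the real fingertip about 20–35 mm higher than the "22 mm ahead" figure, so the first press stopped short of the pad. The lateral position is right. I'll press again, in steps, watching the force.

```bash
python3 -m inch '{"angular":[[0,0,0],[0,0,0],[0,0,0],[0,0,0],[0,0,0],[0,0,0],[0,0,0],[0,0,0]],"delta_pos":[[0,0,3],[0,0,5.5],[0,0,6],[0,0,6.4],[0,0,6.8],[0,0,7.2],[0,0,7.5],[0,0,7.5]],"grip":[255,255,255,255,255,255,255,255]}' 
python3 -c "
from s import *
c=show('w4.png',(220,180,480,350),3)
go();im=cv2.imread('pics/w4.png').astype(int);m=(im[...,2]-im[...,:2].max(2))>80;v,u=np.nonzero(m);print(len(u),u.min(),u.max(),v.min(),v.max())"
```

```text
t: 6.5
ee_pos: [0.3865, 0.2935, 0.1121]
ee_rot: [0.244, 3.131, 0.001]
force: [0.4, 1.3, 2.8]
gripper_width: 0.001
toolx az 171.1 z [ 0.001  0.    -1.   ] p [0.3864 0.2935 0.1121]
313 265 347 166 199
```

```bash
python3 -m inch '{"angular":[[0,0,0],[0,0,0],[0,0,0],[0,0,0],[0,0,0],[0,0,0],[0,0,0],[0,0,0]],"delta_pos":[[0,0,0.2],[0,0,0.4],[0,0,0.6],[0,0,0.6],[0,0,0.6],[0,0,0.6],[0,0,0.6],[0,0,0.6]],"grip":[255,255,255,255,255,255,255,255]}' 
python3 -c "
from s import *
c=show('w5.png',(220,180,480,350),3)
go();im=cv2.imread('pics/w5.png').astype(int);m=(im[...,2]-im[...,:2].max(2))>80;v,u=np.nonzero(m);print(len(u),u.min(),u.max(),v.min(),v.max())"
```

```text
t: 7.55
ee_pos: [0.3862, 0.2934, 0.1059]
ee_rot: [0.245, 3.132, 0.0]
force: [1.2, -0.2, -0.6]
gripper_width: 0.001
toolx az 171.1 z [ 0. -0. -1.] p [0.3862 0.2933 0.1059]
1939 271 355 151 202
```

View pics/w5.png

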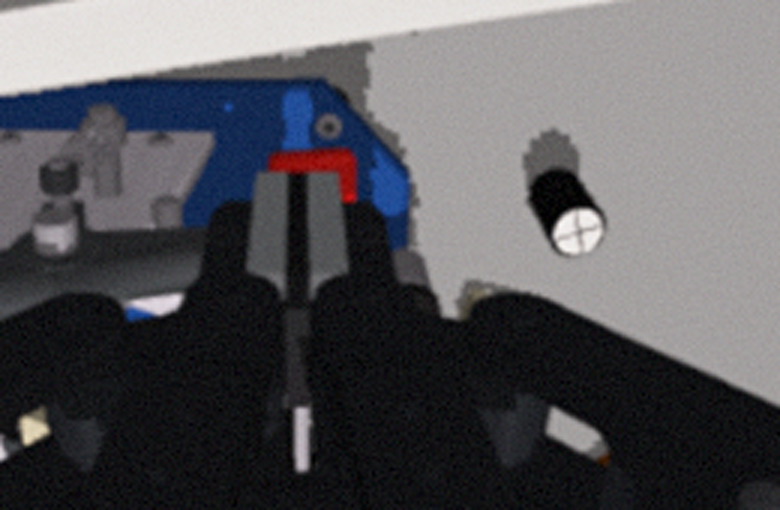

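The red pad moved down from under the tips and the force vanished, so the pawl has probably snapped over. The effective tip is about level with the TCP. I'll raise the tool and check the pad with the scene camera.

```bash
python3 -m inch '{"angular":[[0,0,0],[0,0,0],[0,0,0],[0,0,0],[0,0,0],[0,0,0],[0,0,0],[0,0,0]],"delta_pos":[[0,0,-2],[0,0,-5],[0,0,-8],[0,0,-8],[0,0,-8],[0,0,-8],[0,0,-8],[0,0,-8]],"grip":[255,255,255,255,255,255,255,255]}' 
python3 -c "
from s import *
im=env.capture('scene');a=im[254:296,311:361].astype(int);m=(a[...,2]-a[...,:2].max(2))>60
v,u=np.nonzero(m);print(len(u),u.mean()+311,v.mean()+254)
cv2.imwrite('pics/scene3.png',cv2.resize(im[230:310,270:390],None,fx=6.5,fy=6.5,interpolation=cv2.INTER_CUBIC))
go([.455,.298,.187],[.455,.298,.122])
p=env.get_obs()['ee_pos']
f=lambda q:(proj('scene',np.array(q))-[270,230])*6.5
print(f([.45,.298,.112]),f([.456,.320,.054]),f(p))
"
```

```text
t: 8.6
ee_pos: [0.3861, 0.2933, 0.1855]
ee_rot: [-0.244, -3.132, 0.001]
force: [-0.2, 0.1, -0.5]
gripper_width: -0.001
62 333.85483870967744 280.2258064516129
toolx az 171.1 z [-0. -0. -1.] p [0.3861 0.2933 0.1856]
[-6.73  1.53 -0.14]
[-6.73  1.53  6.36]
[296.06758129 215.935898  ] [236.17850206 345.49382573] [431.2618186  161.83679396]
```

View pics/scene3.png

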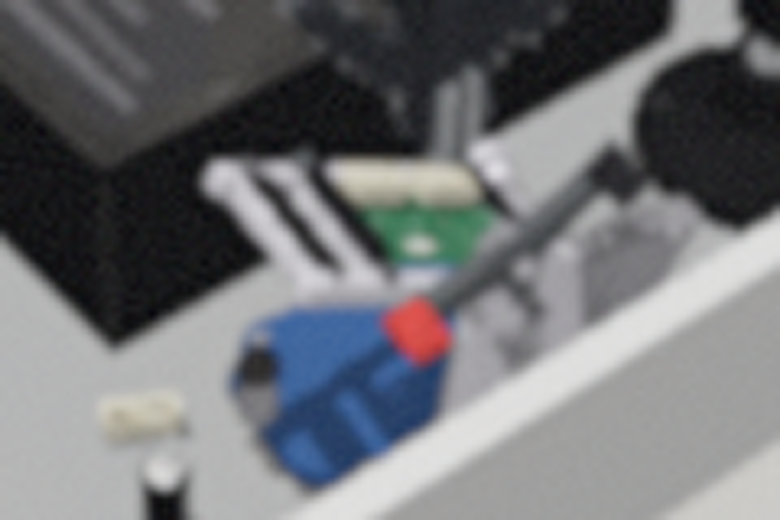

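The pawl has snapped over: the red pad dropped from row 274.3 to 280.2, against 280.6 expected at 105 mm. The rail strip centre at crop (295,218) matches my estimate of (296,216). Next I go over the rail.

```bash
python3 -m inch '{"angular":[[0,0,0],[0,0,0],[0,0,0],[0,0,0],[0,0,0],[0,0,0],[0,0,0],[0,0,0]],"delta_pos":[[-3.5,0.7,0],[-6.7,1.6,0],[-6.7,1.6,2],[-6.7,1.6,4],[-6.7,1.6,5.5],[-6.7,1.6,6.3],[-6.7,1.6,6.3],[-6.7,1.6,6.3]],"grip":[255,255,255,255,255,255,255,255]}' 
python3 -c "
from s import *
H=np.array([.434,.193,.046])
for th in(.5,.4,.3,.2,.1,0):
  l=.125*np.cos(th)-.008*np.sin(th);q=H+[l*.156+.004,l*.988,.125*np.sin(th)+.008*np.cos(th)-.003];print(th,q.round(3));go(q)
" | grep -v tool
python3 -c "
from s import *
go()"
```

```text
t: 9.65
ee_pos: [0.4552, 0.2989, 0.1235]
ee_rot: [0.244, 3.131, 0.001]
force: [-0.7, -0.5, -0.5]
gripper_width: 0.0
0.5 [0.455 0.298 0.11 ]
[ 0.04 -0.14  1.36]
0.4 [0.455 0.304 0.099]
[0.04 0.47 2.45]
0.3 [0.456 0.309 0.088]
[0.05 0.97 3.59]
0.2 [0.457 0.312 0.076]
[0.05 1.36 4.79]
0.1 [0.457 0.315 0.063]
[0.05 1.62 6.01]
0 [0.458 0.316 0.051]
[0.05 1.77 7.25]
toolx az 171.1 z [ 0.001  0.    -1.   ] p [0.4552 0.2989 0.1235]
```

```bash
python3 -m inch '{"angular":[[0,0,0],[0,0,0],[0,0,0],[0,0,0],[0,0,0],[0,0,0],[0,0,0],[0,0,0]],"delta_pos":[[0,0,0.8],[0,0,1.5],[0,0.3,2.1],[0,0.6,2.7],[0,0.8,3.3],[0,1.0,3.9],[0,1.2,4.4],[0,1.3,4.8]],"grip":[255,255,255,255,255,255,255,255]}' 
python3 -m inch '{"angular":[[0,0,0],[0,0,0],[0,0,0],[0,0,0],[0,0,0],[0,0,0],[0,0,0],[0,0,0]],"delta_pos":[[0,0.1,0.4],[0,0.2,0.8],[0,0.3,1.2],[0,0.4,1.6],[0,0.4,2.0],[0,0.4,2.0],[0,0.4,2.0],[0,0.4,2.0]],"grip":[255,255,255,255,255,255,255,255]}'
```

```text
t: 10.65
ee_pos: [0.4569, 0.3122, 0.0747]
ee_rot: [0.244, 3.132, 0.001]
force: [-2.2, 0.9, 5.5]
gripper_width: 0.005
t: 11.65
ee_pos: [0.4576, 0.3155, 0.0548]
ee_rot: [0.245, 3.132, -0.0]
force: [-0.7, 0.0, -1.0]
gripper_width: 0.001
```

It is pushing with about 5.5 N as expected. I'll continue until it reaches the stop.

```bash
python3 -m inch '{"angular":[[0,0,0],[0,0,0],[0,0,0],[0,0,0],[0,0,0],[0,0,0],[0,0,0],[0,0,0]],"delta_pos":[[0,0,0.1],[0,0,0.2],[0,0,0.3],[0,0,0.4],[0,0,0.5],[0,0,0.5],[0,0,0.5],[0,0,0.5]],"grip":[255,255,255,255,255,255,255,255]}'
python3 -m inch '{"angular":[[0,0,0],[0,0,0],[0,0,0],[0,0,0],[0,0,0],[0,0,0],[0,0,0],[0,0,0]],"delta_pos":[[0,0,0.05],[0,0,0.1],[0,0,0.15],[0,0,0.2],[0,0,0.2],[0,0,0.2],[0,0,0.2],[0,0,0.2]],"grip":[255,255,255,255,255,255,255,255]}'
```

```text
t: 12.65
ee_pos: [0.4577, 0.3158, 0.0501]
ee_rot: [0.244, 3.132, 0.001]
force: [-0.2, 1.4, 5.9]
gripper_width: 0.002
t: 13.65
ee_pos: [0.4577, 0.3159, 0.0481]
ee_rot: [0.244, 3.132, 0.001]
force: [-0.6, 4.5, 5.3]
gripper_width: -0.003
```

```bash
python3 -m inch '{"angular":[[0,0,0],[0,0,0],[0,0,0],[0,0,0],[0,0,0],[0,0,0],[0,0,0],[0,0,0]],"delta_pos":[[0,0,0.05],[0,0,0.1],[0,0,0.15],[0,0,0.2],[0,0,0.2],[0,0,0.2],[0,0,0.2],[0,0,0.2]],"grip":[255,255,255,255,255,255,255,255]}'
python3 -c "
from s import *
im=env.capture('scene')
cv2.imwrite('pics/scene4.png',cv2.resize(im[230:310,270:390],None,fx=6.5,fy=6.5,interpolation=cv2.INTER_CUBIC))
f=lambda q:((proj('scene',np.array(q))-[270,230])*6.5).round()
H=np.array([.434,.193,.046])
for th in(0,.06,.12):
  for w in(-.035,0,.035):
    l=.125*np.cos(th)-.008*np.sin(th);print(th,w,f(H+[l*.156+w*.988,l*.988-w*.156,.125*np.sin(th)+.008*np.cos(th)]))
"
```

```text
t: 14.65
ee_pos: [0.4578, 0.3159, 0.0463]
ee_rot: [0.244, 3.131, 0.001]
force: [-0.2, 3.9, 8.2]
gripper_width: -0.002
0 -0.035 [295. 410.]
0 0 [248. 345.]
0 0.035 [203. 283.]
0.06 -0.035 [297. 395.]
0.06 0 [250. 330.]
0.06 0.035 [204. 269.]
0.12 -0.035 [301. 379.]
0.12 0 [253. 315.]
0.12 0.035 [207. 254.]
```

View pics/scene4.png

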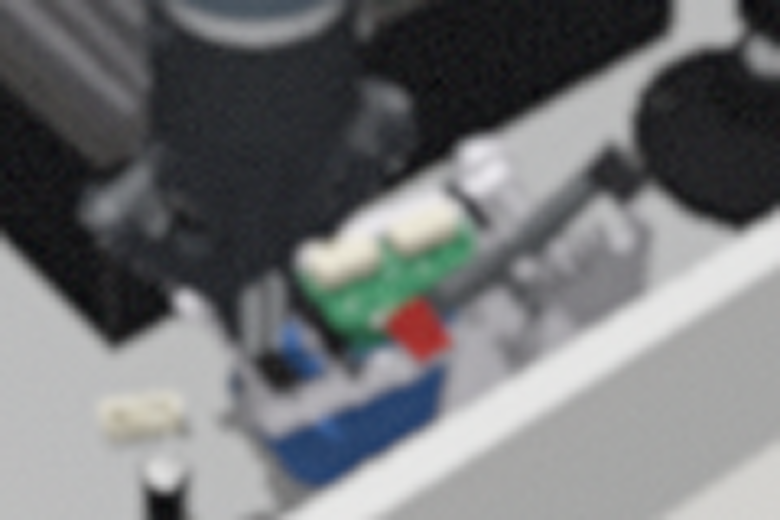

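The frame looks nearly flat. I'll go on in small steps until the force rises clearly at the stop.

```bash
python3 -m inch '{"angular":[[0,0,0],[0,0,0],[0,0,0],[0,0,0],[0,0,0],[0,0,0],[0,0,0],[0,0,0]],"delta_pos":[[0,0,0.05],[0,0,0.1],[0,0,0.15],[0,0,0.2],[0,0,0.2],[0,0,0.2],[0,0,0.2],[0,0,0.2]],"grip":[255,255,255,255,255,255,255,255]}'

```

```text
t: 15.7
ee_pos: [0.4579, 0.316, 0.046]
ee_rot: [0.244, 3.13, 0.003]
force: [-5.4, 1.2, 25.5]
gripper_width: 0.001
```

The stop is reached: 25 N with only 0.3 mm of motion. The frame is flat and the true tip is 8 mm behind the TCP. I'll lift straight up and move over the black pad.

```bash
python3 -m inch '{"angular":[[0,0,0],[0,0,0],[0,0,0],[0,0,0],[0,0,0],[0,0,0],[0,0,0],[0,0,0]],"delta_pos":[[0,0,-1],[0,0,-5],[0,0,-10],[0,0,-14],[0,0,-14],[0,0,-14],[0,0,-14],[0,0,-14]],"grip":[255,255,255,255,255,255,255,255]}'
python3 -c "
from s import *
c=show('w6.png',(120,150,480,400),2.2)
im=env.capture('scene')
cv2.imwrite('pics/scene5.png',cv2.resize(im[230:310,270:390],None,fx=6.5,fy=6.5,interpolation=cv2.INTER_CUBIC))
f=lambda q:((proj('wrist',np.array(q),c)-[120,150])*2.2).round()
print(f([.375,.206,.142]),f([.388,.294,.105]))
go([.375,.203,.186],[.375,.203,.15])"
```

```text
t: 16.7
ee_pos: [0.4572, 0.3153, 0.1828]
ee_rot: [-0.245, -3.13, 0.002]
force: [0.7, -0.1, -0.2]
gripper_width: 0.001
[ 50. -37.] [342. -61.]
toolx az 171.1 z [-0.001 -0.001 -1.   ] p [0.4574 0.3154 0.1833]
[  6.39 -12.38  -0.26]
[  6.39 -12.38   3.34]
```

View pics/w6.png

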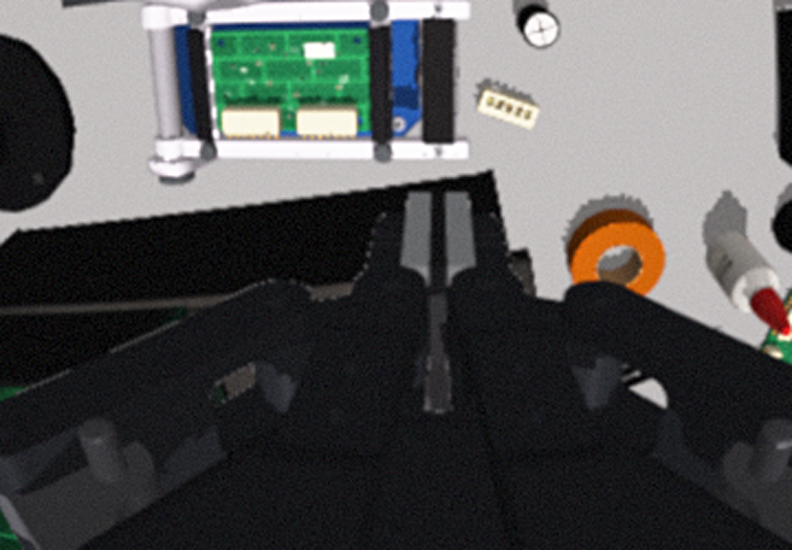

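The frame is rectangular and square to the tool axes, so it lies flat. The loose parts are still in place. The pads lie outside this crop. Next I move over the black pad.

```bash
python3 -m inch '{"angular":[[0,0,0],[0,0,0],[0,0,0],[0,0,0],[0,0,0],[0,0,0],[0,0,0],[0,0,0]],"delta_pos":[[2,-4.1,-0.5],[4.2,-8.2,-0.5],[6.4,-12.3,-0.5],[6.4,-12.3,-0.5],[6.4,-12.3,0],[6.4,-12.3,0.5],[6.4,-12.3,1],[6.4,-12.3,1]],"grip":[255,255,255,255,255,255,255,255]}'
python3 -c "
from s import *
c=show('w7.png',(220,130,480,300),3)
f=lambda q:((proj('wrist',np.array(q),c)-[220,130])*3).round()
print(f([.375,.206,.142]),f([.388,.294,.105]))
go()"
```

```text
t: 17.8
ee_pos: [0.3751, 0.2042, 0.1731]
ee_rot: [-0.244, -3.131, 0.001]
force: [-0.5, -0.4, 0.2]
gripper_width: -0.002
[306. 298.] [648. 237.]
toolx az 171.1 z [-0.001 -0.    -1.   ] p [0.3752 0.2042 0.1735]
```

View pics/w7.png

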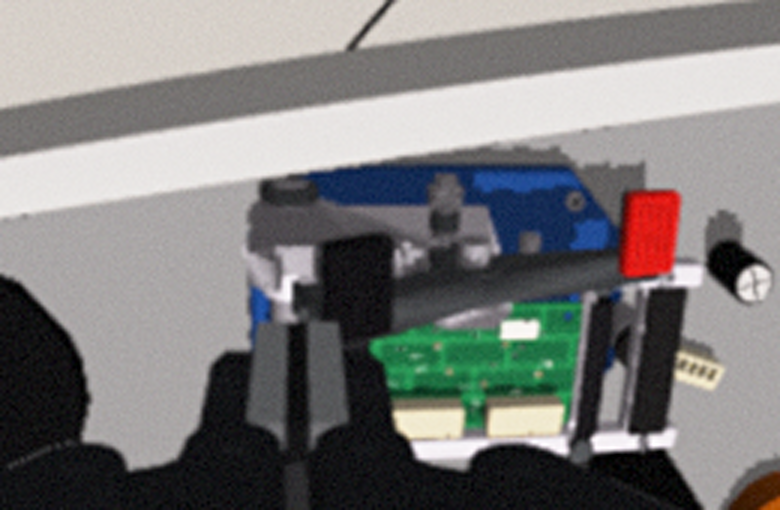

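The black pad is centred at crop (357,288), to the right of the prediction, while red at (650,235) matches.

```bash
python3 -c "
from s import *
c=np.load('c.npy',allow_pickle=True).item()
b=at('wrist',220+357/3,130+288/3,.142,c);r=at('wrist',220+650/3,130+235/3,.105,c);print(b,r,np.linalg.norm(b-r))
go([b[0],b[1],.14],[b[0],b[1],.125])"
```

```text
[0.37448845 0.21689257 0.142     ] [0.38743796 0.29472849 0.105     ] 0.08714999127811422
toolx az 171.1 z [-0.001 -0.    -1.   ] p [0.3752 0.2042 0.1735]
[0.26 1.25 3.35]
[0.26 1.25 4.85]
```

```bash
python3 -m inch '{"angular":[[0,0,0],[0,0,0],[0,0,0],[0,0,0],[0,0,0],[0,0,0],[0,0,0],[0,0,0]],"delta_pos":[[0.2,1.1,1],[0.2,1.1,3],[0.2,1.1,3.6],[0.2,1.1,4.0],[0.2,1.1,4.4],[0.2,1.0,4.8],[0.2,1.0,5.2],[0.2,1.0,5.4]],"grip":[255,255,255,255,255,255,255,255]}'
python3 -m inch '{"angular":[[0,0,0],[0,0,0],[0,0,0],[0,0,0],[0,0,0],[0,0,0],[0,0,0],[0,0,0]],"delta_pos":[[0,0,0.1],[0,0,0.2],[0,0,0.3],[0,0,0.3],[0,0,0.3],[0,0,0.3],[0,0,0.3],[0,0,0.3]],"grip":[255,255,255,255,255,255,255,255]}'

```

```text
t: 18.85
ee_pos: [0.3747, 0.2142, 0.1195]
ee_rot: [-0.244, -3.132, 0.0]
force: [0.0, 0.0, -0.9]
gripper_width: 0.0
t: 19.85
ee_pos: [0.3749, 0.2142, 0.1172]
ee_rot: [0.244, 3.132, 0.0]
force: [-1.0, -1.2, 5.3]
gripper_width: -0.0
```

```bash
python3 -m inch '{"angular":[[0,0,0],[0,0,0],[0,0,0],[0,0,0],[0,0,0],[0,0,0],[0,0,0],[0,0,0]],"delta_pos":[[0,0,0.05],[0,0,0.1],[0,0,0.15],[0,0,0.15],[0,0,0.15],[0,0,0.15],[0,0,0.15],[0,0,0.15]],"grip":[255,255,255,255,255,255,255,255]}'
python3 -m inch '{"angular":[[0,0,0],[0,0,0],[0,0,0],[0,0,0],[0,0,0],[0,0,0],[0,0,0],[0,0,0]],"delta_pos":[[0,0,-1],[0,0,-3],[0,0,-5],[0,-1.2,-5.7],[0,-1.2,-5.7],[0,-1.2,-5.7],[0,-1.2,-5.7],[0,-1.2,-5.7]],"grip":[255,255,255,255,255,255,255,255]}'
python3 -c "
from s import *
c=show('w8.png',(220,130,480,300),3)
f=lambda q:((proj('wrist',np.array(q),c)-[220,130])*3).round()
print(f([.374,.211,.125]),f([.387,.298,.125]))
go();print(env.get_obs()['force'])"
```

```text
t: 20.85
ee_pos: [0.375, 0.214, 0.1167]
ee_rot: [0.244, 3.13, 0.0]
force: [-5.3, -3.2, 19.0]
gripper_width: -0.005
t: 21.85
ee_pos: [0.3728, 0.2023, 0.172]
ee_rot: [-0.244, -3.131, 0.0]
force: [-0.2, 0.1, -0.2]
gripper_width: -0.002
[336. 272.] [700. 265.]
toolx az 171.1 z [-0. -0. -1.] p [0.3728 0.2024 0.1721]
[-0.39204573 -0.20803198 -0.08140741]
```

View pics/w8.png

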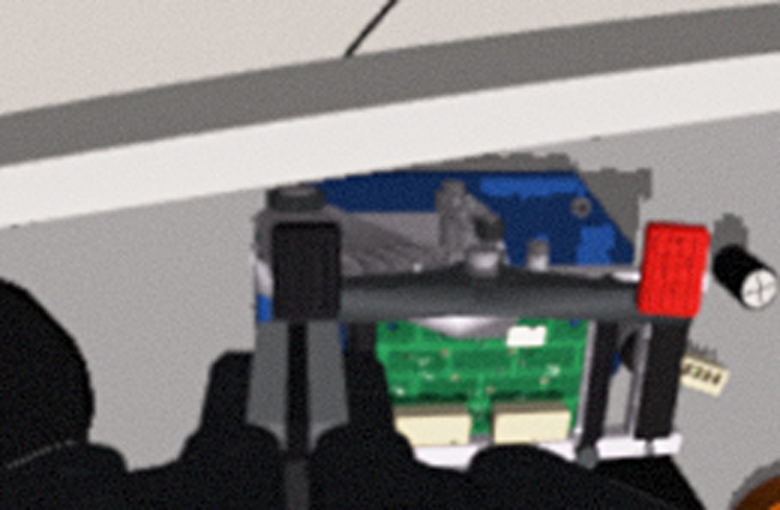

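The pawl is level, with black at (307,270) and red at (675,270). It bottomed out hard at a pad height of about 125 mm, which is the lock-notch height. The tool is clear, so I'm handing in.

```bash
python3 -c "
from rig import env
print(env.finish_job())"
```

```text
the job is handed in; nothing more can be done
None
```

I released the pawl, pushed the frame flat on its stop and pressed the pawl back into the lock notch. I handed the job in at about 22 s of the 48 s allowed; no verdict is reported.

**Last checks**
- **Release:** after pressing red, the red pad dropped about 6 px in the scene camera, to where a pad 105 mm above the bench should appear. The frame was still raised at about 0.5 rad.
- **Frame:** it met the stop with 25 N and only 0.3 mm of further motion. The wrist view showed it flat.
- **Lock:** black bottomed out at about 125 mm with 19 N. After lifting off, the pawl stayed level with both pads at the same height.
- **Clearance:** the tool stood about 50 mm above the pads with no force on it. The loose parts I could see looked unmoved, though I measured none of them. I saw no contact with the circuit board.

**What disagreed**
- **First red press:** it missed. The shut fingertips were about 8 mm behind the TCP, not 22 mm ahead of it. I noticed from the missing force and the unchanged picture, and repeated the press by force.
- **Black pad:** it stood about 11 mm from my first estimate, so I corrected the position from a wrist picture before pressing.
- **Pictures:** I viewed 13, three over the budget.

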